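# Take the daily sample dish out of its warmer

## Robot

A 6-joint arm with a two-finger parallel gripper is mounted at the origin on a cart in front of the work surface, level with it; the furniture and walls round the work are solid. World frame = base frame: x ahead of the robot, y to its left, z up, the work surface at z = 0. Lengths are in mm, angles in rad, forces in N, time in s.
With the tool pointing down it reaches from about 400 to 925 mm from the base axis. Payload 12.5 kg.
Tool frame: the origin (TCP) lies midway between the tips of the shut fingers; the grasp point (between the pads) lies 19 mm behind it; z points along the fingers, y is the line along which they close (so a half turn about z gives the same grasp; the last joint's range is limited). The gripper opens to 95 mm and grips with 3 to 60 N. Pads are 20 mm wide; open, the fingers measure 119 mm over their backs; the gripper's body (75 mm by 180 mm) begins 59 mm behind the grasp point.
Start: joints at [-1.393, 0.491, 1.559, -0, 1.092, -0.106], TCP at [175.026, -600.01, 214.661] pointing down, gripper open.
Joint ranges: [-3.1, 3.1], [-0.84, 2.19], [0.05, 2.79], [-1.13, 4.28], [0.06, 2.93], [-2.69, 2.69]. Speed limits (rad/s): [2.22, 2.22, 2.79, 3.14, 3.14, 3.14].

## Interface

Orientations are given as [roll, pitch, yaw] about the fixed x, y, z axes, in that order (R = Rz(yaw) Ry(pitch) Rx(roll)).
In Python, from cell import env gives the robot as it stands.
- The arm moves only by the tool arm_command, never from a script. Its argument "targets" is a list of rows, each a list of 5 numbers: the shift along the tool's x, y, z in mm, then the turn about the tool's z in degrees, then the opening, from 0 (shut) to 1 (fully open). In form: [[tx, ty, tz, roll, fingers], ...]. A call has 1 to 5 rows; each row is the pose to reach, as a shift and turn from the pose commanded when the call began, along the tool's axes at that moment; what a row does not reach only later rows make up. A row lasts 1/10 s, in which the tool goes at most 50 mm and 8.59 degrees, less where a joint would pass 70% of its speed; a pose out of reach is approached as far as the arm can. A call with a gripper value outside its range is refused whole. The fingers move at their own pace and stop on an object; the grip force is fixed at half the most. Time passes only in rows, so rows that repeat a pose let the fingers close. It gives the time, the measured TCP pose, the force, the opening and the grip force at its end, in the units of the state.
- env.state(): the state, without advancing time (a new reading comes with each control period).
- env.read_camera(name): name is "side" or "top" or "wrist"; returns a dict with "frame" (480x640x3 uint8, red, green, blue), "vertical_fov" (degrees; the focal length in pixels is half the picture's height over the tangent of half this angle, whatever the lens; pixels are square), "cx", "cy" (the principal point, pixels), "k1" (the pictures are not rectified: a ray, as slopes to the right and down, at radius r is drawn at 1 + k1 r^2 times it, then the intrinsics apply), "world_from_camera" (4x4, takes a point from camera to world coordinates); the wrist camera has in their place "hand_eye" (4x4, takes a point from camera to tool coordinates, whose origin is the TCP and whose axes are the flange's). Camera axes: x right, y down, z forward; pixel columns grow to the right and rows downward; lengths in mm; the calibration is good to about 2 mm. A picture is of the moment at which its call begins: read the wrist's pose just before it. There is no depth.
- env.job_done(): hands the job in; it is judged then, once.
The state is a dict: "t": time; "joints": joint angles; "qvel": joint speeds; "tau": joint torques, N m; "eef_pos": TCP position; "tcp_rot": TCP orientation; "ft_force": force on the tool from outside, world axes, zero at the start; "moment": the same for the moment, N m; "opening": opening from 0.0 (shut) to 1.0 (fully open); "grip_force": force on a finger pad.
Only numpy, scipy, OpenCV 4.12 (cv2) and the standard library are available. Lean on these libraries where they do the work, as an engineer would, in place of code of your own. Each camera call takes 0.05 s, during which the arm holds its last target. There are 200 camera calls.

## Task

Check the meatball of the daily sample with the infrared thermometer: lift the thermometer off its rest, point its lens at the middle of the meatball from about ten centimetres away without touching the food, dish or warmer with it, hold it still for two seconds, and lay it back in its rest. Then take the dish by its handle, turn it a quarter turn counterclockwise (seen from above) while it stays down on the warmer, so that its lugs come out from under the clips, lift it straight up and finish while still holding it level, a good ten centimetres above its seat. The meatball must stay in the middle of the dish all the while, and the salt shaker, teaspoon, tea glass and sample jar are to be left alone.

Things in the scene. Friction and masses are not known exactly. Their poses are not given: they have to be found in the camera images.
- warmer: Round steel food warmer, 176 mm across, fixed to the table; origin at the centre of its underside, z up. A collar (inner radius 66 mm, top 57 mm above the table) surrounds the dish with 4 mm to spare; two facing bayonet clips stand round it. A black knob (not used) sticks out of its -x side to 98 mm from the centre.
- warmer_seat (a point): Middle of the warmer's flat hot plate, 100 mm across, 46 mm above the table, where the dish's origin rests. Same axes as the warmer.
- warmer_clip (a point): Top of one of the two bayonet clips that reach over the dish's lugs: 73 mm above the table, outer radius 86 mm, 78 deg long, its middle 15 deg counterclockwise of the warmer's +x axis (the other is half a turn away). The lugs come free once the dish's x axis is about 66 deg or more counterclockwise of the warmer's; pins stop it at about 100 deg. Same axes as the warmer.
- dish: Steel tasting dish locked on the warmer: round dished plate 124 mm across, 24 mm high, 0.2 to 0.3 kg, with an arched wire handle over it in its x-z plane. Origin at the centre of its underside, z up. Lugs on its +x and -x sides reach out to 75 mm, 14 to 19 mm above the origin, 4 mm of play under the clips. At the start its x axis is within 7 deg of the warmer's; it turns against friction only.
- dish_grip (a point): Centre of the dish's handle grip, a black bar along the dish's x axis: 62 mm long, 18 mm wide (y), 20 mm high, 95 mm above the dish's origin and straight above its middle. Same axes as the dish.
- dish_middle (a point): Middle of the dish's inner floor, 6 mm above the dish's origin; the floor rises outwards to 19 mm at radius 55 mm. Same axes as the dish.
- meatball: Brown meatball, firm, 38 mm across, lying loose in the middle of the dish, its origin at its centre (25 mm above the dish's origin). It rolls off the middle if the dish is tilted or jerked.
- thermo_rest: Rest for the thermometer, fixed to the table: black base 130 x 84 x 10 mm with two steel saddles, open at the top, 38 mm before and behind the middle; the thermometer lies in them nose down with about 3 mm to spare on each side, nose against a small stop. Origin at the centre of its underside; x is the horizontal direction in which the nose points.
- rest_seat (a point): Where the thermometer's centre belongs in the rest, 82 mm above the table. Same axes as the rest.
- thermometer: Infrared thermometer, a pale bar with a black nose, 130 x 32 x 26 mm, 0.12 kg, lens tube on its nose. Origin at its centre; as it lies in its rest z is up, y across its width, x the horizontal heading of the nose, which dips 35 deg. Can be gripped across y at its centre from straight above, lifted straight up and used at this slant; its rear end rises to 48 mm above and 46 mm behind its centre.
- thermometer_lens (a point): Front of the lens, 62 mm ahead (x) and 42 mm below (z) the thermometer's centre. Its own x axis is the line of sight (35 deg below the thermometer's x axis), y across the width.
- salt_shaker: Salt shaker, 44 mm across, 90 mm tall, standing behind the work. Origin at the centre of its underside. To be left alone.
- teaspoon: Teaspoon, 132 x 26 x 9 mm, lying between warmer and rest. Origin under its centre, x along it. To be left alone.
- tea_glass: Empty tea glass, 67 mm across, 95 mm tall, left of the work. Origin at the centre of its underside. To be left alone.
- sample_jar: Lidded sample jar, 62 mm across, 75 mm tall, right of the work. Origin at the centre of its underside. To be left alone.
Mind the look-alikes: they are no part of the job. What is meant by the thermometer is not pink, and is the smaller of those in its own colour.

How it is judged:
By the outcome, as a careful person would: the job done as asked, in the order asked, and still so for the second after the job is handed in, while the arm keeps its last pose, push and grip.
It also fails if it takes over 69 s, if anything falls off the work surface, if the arm or the gripper's body presses on something with over 40 N, if the wrist force passes 120 N, or if a joint passes its speed limit or range.

## Working session

There is one attempt and no reset: what is moved stays moved. The work goes in short steps, Python scripts to look and compute and a tool call to move; the robot and the scene stay as the last step left them, time stands still between calls to the robot, and variables do not carry over. Pictures are saved under pics/ and viewed, at most 11 in all, crops included, and the job is handed in when it is done.

Besides the shell and the picture viewer there is one more tool, called after "Request:" by a JSON object that holds its "api" and its "payload", one argument or row to a line. arm_command: Moves the arm, as the interface text tells. Its arguments: {"type":"object","properties":{"targets":{"type":"array","items":{"type":"array","items":{"type":"number"}}}},"required":["targets"]}

```bash
mkdir -p pics
cat > h.py <<'E'
import numpy as np, cv2, json
from cell import env
def save(name,fn):
    s=env.state(); c=env.read_camera(name)
    cv2.imwrite('pics/'+fn+'.png',c['frame'][:,:,::-1])
    c['s']=s; np.save('pics/'+fn+'.npy',c,allow_pickle=True); return c
def Rrpy(r):
    from scipy.spatial.transform import Rotation as R
    return R.from_euler('xyz',r).as_matrix()
def pose(c):
    if 'world_from_camera' in c: return np.array(c['world_from_camera'])
    T=np.eye(4);T[:3,:3]=Rrpy(c['s']['tcp_rot']);T[:3,3]=c['s']['eef_pos'];return T@np.array(c['hand_eye'])
def K(c):
    f=240/np.tan(np.radians(c['vertical_fov'])/2); return f
def ray(c,uv):
    f=K(c); d=np.array([(uv[0]-c['cx'])/f,(uv[1]-c['cy'])/f]);p=d.copy()
    for _ in range(30): p=d/(1+c['k1']*(p@p))
    T=pose(c); return T[:3,3],T[:3,:3]@np.array([p[0],p[1],1])
def onz(c,uv,z):
    o,d=ray(c,uv); return o+d*(z-o[2])/d[2]
def proj(c,P):
    T=pose(c);q=T[:3,:3].T@(np.array(P,float)-T[:3,3]);p=q[:2]/q[2]
    return p*(1+c['k1']*(p@p))*K(c)+np.array([c['cx'],c['cy']])
def load(fn): return np.load('pics/'+fn+'.npy',allow_pickle=True).item()
E
python3 - <<'E'
from h import *
for n in ('top','side'):
    c=save(n,n+'0'); print(n,c['vertical_fov'],c['k1'],pose(c).round(3).tolist())
print(env.state())
E
```

```text
top 46.87870616132962 -0.14949862448510126 [[0.01, -0.988, 0.154, 337.31], [-1.0, -0.012, -0.012, 7.372], [0.014, -0.154, -0.988, 1504.601], [0.0, 0.0, 0.0, 1.0]]
side 47.92297112221297 -0.14671758647014205 [[-0.933, -0.171, 0.317, 159.294], [-0.359, 0.39, -0.848, 1044.557], [0.021, -0.905, -0.425, 648.815], [0.0, 0.0, 0.0, 1.0]]
{'t': 0.1, 'joints': array([-1.39261471e+00,  4.91487106e-01,  1.55937478e+00, -7.81819271e-06,
        1.09172161e+00, -1.05624742e-01]), 'qvel': array([ 0.00071307, -0.0011353 , -0.00296585,  0.00150299,  0.00014299,
        0.00053847]), 'tau': array([ 3.22052409e-03, -6.13621473e+01, -2.58606219e+01,  6.94017252e-02,
        4.70313686e-02, -6.53581901e-05]), 'eef_pos': array([ 174.97431817, -599.78434637,  214.1324802 ]), 'tcp_rot': array([-3.14060660e+00, -9.75672092e-05,  2.83809920e-01]), 'ft_force': array([-0.5977374 ,  0.23679037, -0.10978713]), 'moment': array([ 0.00662702, -0.01922019,  0.00284269]), 'grip_force': 0.0, 'opening': 1.0009389344968445}
```

View pics/top0.png

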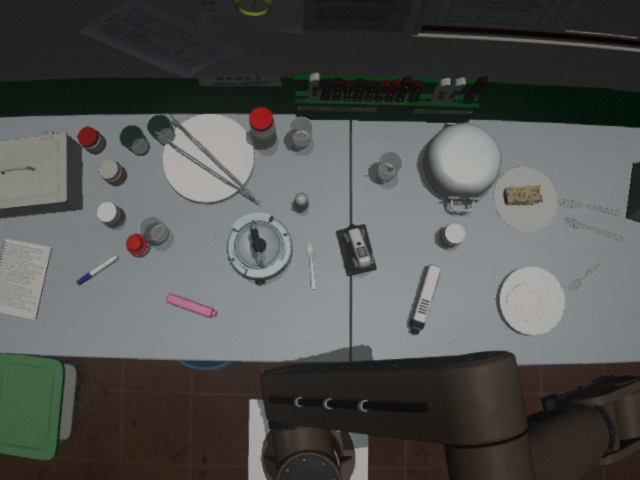

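View pics/side0.png

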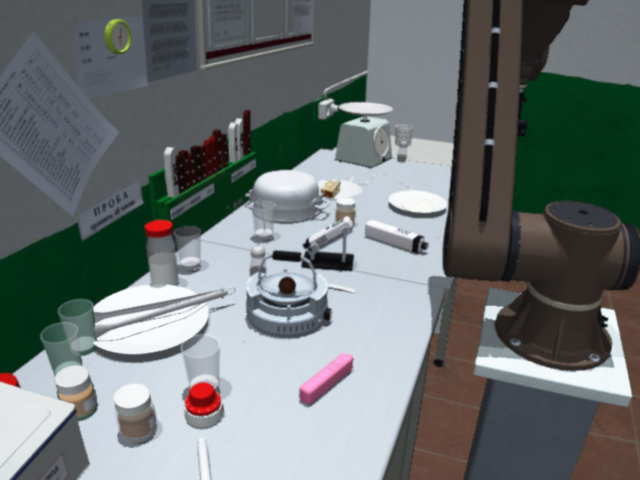

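The top view shows three thermometer-like things: a white and black one in the black rest at (357,248), a larger white one lying at (425,297), and a pink one at (192,305). By the description I choose the smaller white one in the rest. The warmer with the dish is at (260,247), and the side view shows the meatball in the dish at (287,285).

Run:
```python
from h import *
im=cv2.imread('pics/top0.png')[200:300,220:385]
cv2.imwrite('pics/crop0.png',cv2.resize(im,None,fx=4.8,fy=4.8,interpolation=cv2.INTER_CUBIC))
c=load('top0')
for n,uv,z in (('warmer',(260,247),57),('grip',(257,242),141),('thermo',(357,246),82),('rest',(356,249),10)): print(n,onz(c,uv,z).round())
```

```text
warmer [550. 132.  57.]
grip [550. 133. 141.]
thermo [ 552. -122.   82.]
rest [ 555. -126.   10.]
```

View pics/crop0.png

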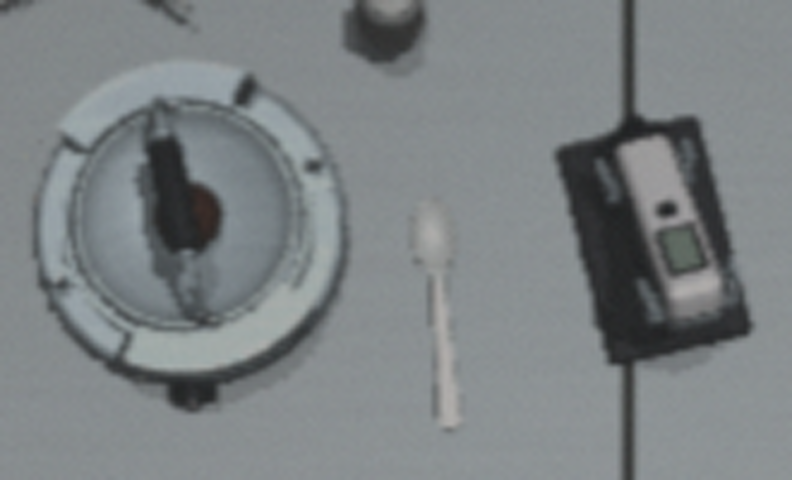

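The crop confirms the choice: a pale bar with a screen, lying in the black rest, with its nose towards +x and slightly left. The spoon lies between the rest and the warmer. The dish handle runs nearly along x, and the knob is on the robot side at crop (190,395). I'm moving above the rest.

Request:
{"api": "arm_command", "payload": {
  "targets": [
    [33,-24,-30,0,1],
    [66,-48,-60,0,1],
    [100,-71,-80,0,1],
    [133,-95,-100,0,1],
    [165,-118,-120,0,1]
  ]
}}

```text
t: 0.6
eef_pos: [301.1, -438.9, 335.3]
tcp_rot: [-3.141, 0.0, 0.284]
ft_force: [0.4, -0.1, 0.7]
opening: 1.003
grip_force: 0.0
```

Request:
{"api": "arm_command", "payload": {
  "targets": [
    [33,-24,0,0,1],
    [66,-48,0,0,1],
    [100,-71,0,0,1],
    [133,-95,0,0,1],
    [165,-118,0,0,1]
  ]
}}

```text
t: 1.1
eef_pos: [426.5, -279.4, 334.5]
tcp_rot: [-3.141, 0.0, 0.284]
ft_force: [-0.0, -1.1, -0.3]
opening: 1.0
grip_force: 0.0
```

Request:
{"api": "arm_command", "payload": {
  "targets": [
    [33,-24,0,1,1],
    [66,-48,0,2,1],
    [100,-71,0,3,1],
    [140,-100,0,5,1],
    [140,-100,0,5,1]
  ]
}}

```text
t: 1.6
eef_pos: [534.3, -142.0, 334.0]
tcp_rot: [-3.14, 0.0, 0.2]
ft_force: [-1.4, 0.3, -0.2]
opening: 0.998
grip_force: 0.0
```

Run:
```python
from h import *
c=save('wrist','w1'); s=c['s']; print(s['t'],s['eef_pos'],s['tcp_rot'],s['joints'],np.round(c['hand_eye'],3).tolist(),c['vertical_fov'])
```

```text
1.6 [ 534.3045577  -141.95420626  334.01290679] [-3.14049204e+00  1.58530342e-05  1.99791806e-01] [-3.79619893e-01  2.85867051e-01  1.56180866e+00  9.48251671e-04
  1.29453294e+00  9.91125708e-01] [[-0.001, -0.965, -0.263, 74.058], [1.0, -0.001, 0.0, 1.262], [-0.001, -0.263, 0.965, -169.937], [0.0, 0.0, 0.0, 1.0]] 60.39868540647685
```

View pics/w1.png

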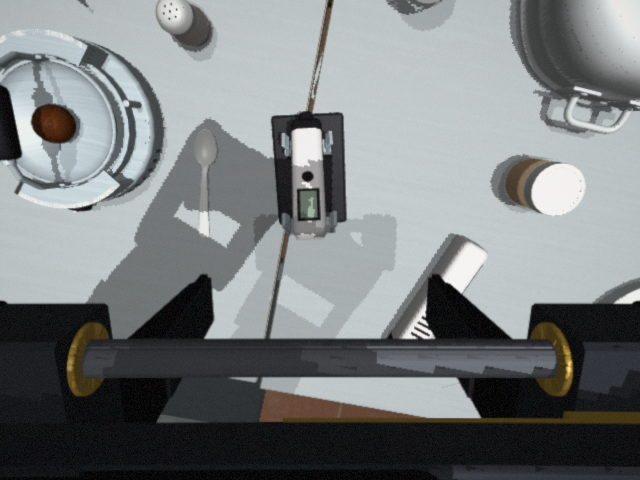

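The wrist view shows the thermometer at about (308,185) in its rest, which spans (272,115) to (346,221). The warmer is at upper left with the meatball at (53,124) and the knob near (85,207). I'll measure the rest pose by fitting the base corners in both views.

```bash
cat > r.py <<'E'
from h import *
c=load('w1'); t=load('top0')
for uv in ((273,116),(343,113),(346,221)): print(onz(c,uv,10).round(1))
q=lambda a:(220+a[0]/4.8,200+a[1]/4.8)
print('top')
for uv in ((558,150),(697,118),(750,328),(612,362)): print(onz(t,q(uv),10).round(1))
from scipy.optimize import least_squares
obs=[(c,(273,116),1,1),(c,(343,113),1,-1),(c,(346,221),-1,-1)]+[(t,q(a),i,j) for a,i,j in (((558,150),1,1),((697,118),1,-1),((750,328),-1,-1),((612,362),-1,1))]
def f(p,wh=None):
    r=[]
    for cc,uv,i,j in obs:
        if wh is not None and cc is not wh: continue
        X=[p[0]+np.cos(p[2])*65*i-np.sin(p[2])*42*j,p[1]+np.sin(p[2])*65*i+np.cos(p[2])*42*j,10]
        r+=list(onz(cc,uv,10)-X)
    return r
for wh in (None,c,t):
    s=least_squares(f,[550,-125,.2],args=(wh,)); print(s.x.round(3),np.round(s.fun,1).tolist())
# thermometer body dark button, sides
for uv in ((308,185),(293,128),(324,128),(293,236),(325,236)): print(uv,onz(c,uv,82+15).round(1))
E
python3 r.py
```

```text
[607.8 -74.1  10. ]
[ 626.9 -152.1   10. ]
[ 503.8 -182.6   10. ]
top
[603.2 -71.5  10. ]
[ 622.8 -151.4   10. ]
[ 502. -181.   10.]
[ 481.9 -102.6   10. ]
[ 5.53598e+02 -1.27160e+02  2.42000e-01] [1.2, -3.3, 0.0, 0.1, 0.2, 0.0, 3.3, 0.9, 0.0, -3.5, -0.7, 0.0, -4.0, 1.0, 0.0, 1.4, 2.5, 0.0, 1.5, -0.6, 0.0]
[ 5.55147e+02 -1.27762e+02  2.38000e-01] [-0.6, -2.5, 0.0, -1.3, 1.2, 0.0, 2.0, 1.3, 0.0]
[ 5.52465e+02 -1.26625e+02  2.46000e-01] [-2.1, -1.5, 0.0, -2.9, 0.2, 0.0, 2.4, 2.1, 0.0, 2.7, -0.9, 0.0]
(308, 185) [ 550.2 -128.5   97. ]
(293, 128) [ 600.7 -104.2   97. ]
(324, 128) [ 606.5 -133.1   97. ]
(293, 236) [ 496.  -123.4   97. ]
(325, 236) [ 502.5 -155.5   97. ]
```

Request:
{"api": "arm_command", "payload": {
  "targets": [
    [10,-5,40,0,1],
    [22,-11,80,-2.3,1],
    [22,-11,110,-2.3,1],
    [22,-11,120,-2.3,1],
    [22,-11,120,-2.3,1]
  ]
}}

```text
t: 2.15
eef_pos: [550.9, -131.5, 213.9]
tcp_rot: [-3.141, 0.002, 0.236]
ft_force: [-0.2, -0.2, 1.6]
opening: 0.997
grip_force: 0.0
```

Run:
```python
from h import *
c=save('wrist','w2'); s=c['s']; print(s['t'],s['eef_pos'],s['tcp_rot'])
print('grasp point proj at z82', proj(c,[s['eef_pos'][0],s['eef_pos'][1],82]),proj(c,[s['eef_pos'][0],s['eef_pos'][1],98]))
```

```text
2.15 [ 550.89869725 -131.47700298  213.92702461] [-3.14058736e+00  1.92428737e-03  2.35793728e-01]
grasp point proj at z82 [317.69145313 227.92369388] [317.59674182 233.27260722]
```

View pics/w2.png

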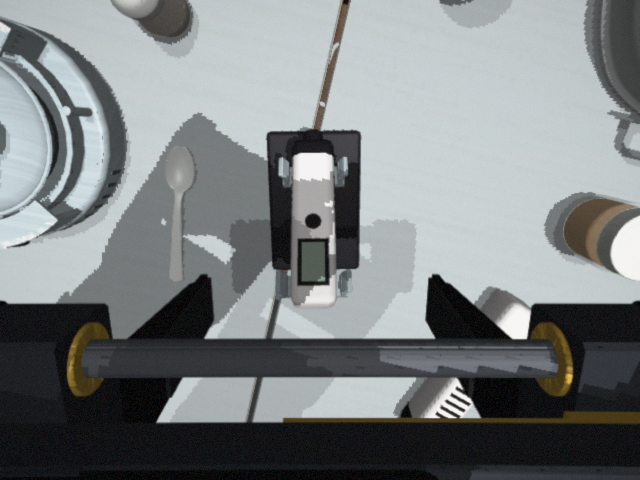

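The thermometer, at about (313,225), is in line with the tool. The base corners are at (268,132), (360,131) and (358,267).

Run:
```python
from h import *
c=load('w2'); s=c['s'];y=s['tcp_rot'][2]
R=np.array([[np.cos(y),np.sin(y)],[np.sin(y),-np.cos(y)]])
for z,L in ((10,((268,132),(360,131),(358,267),(273,268))),(98,((293,225),(335,225))),(60,((285,170),(341,170))),(112,((283,285),(347,283)))):
    for uv in L: print(z,uv,(R@(onz(c,uv,z)[:2]-s['eef_pos'][:2])).round(1))
```

```text
10 (268, 132) [ 68.9 -43.7]
10 (360, 131) [69.6 36.9]
10 (358, 267) [-56.3  38.2]
10 (273, 268) [-57.2 -43.3]
98 (293, 225) [  6.1 -17.5]
98 (335, 225) [ 6.1 12.4]
60 (285, 170) [ 41.  -25.4]
60 (341, 170) [41.  18.1]
112 (283, 285) [-34.  -24.4]
112 (347, 283) [-32.5  20.7]
```

Request:
{"api": "arm_command", "payload": {
  "targets": [
    [0,0,0,0,1],
    [0,0,0,0,1]
  ]
}}

```text
t: 2.4
eef_pos: [551.9, -131.2, 216.2]
tcp_rot: [3.14, -0.002, 0.236]
ft_force: [0.7, 0.8, 0.5]
opening: 1.0
grip_force: 0.0
```

Request:
{"api": "arm_command", "payload": {
  "targets": [
    [2,-2,30,0,1],
    [5,-3.5,65,0,1],
    [5,-3.5,100,0,1],
    [5,-3.5,130,0,1],
    [5,-3.5,152,0,1]
  ]
}}

```text
t: 2.9
eef_pos: [555.6, -126.3, 61.7]
tcp_rot: [3.141, -0.0, 0.237]
ft_force: [0.5, -0.1, 0.6]
opening: 1.0
grip_force: 0.0
```

Request:
{"api": "arm_command", "payload": {
  "targets": [
    [0,0,0,0,0.6],
    [0,0,0,0,0.45],
    [0,0,0,0,0.35],
    [0,0,0,0,0.2],
    [0,0,0,0,0.2]
  ]
}}

```text
t: 3.4
eef_pos: [556.0, -126.3, 63.7]
tcp_rot: [3.141, -0.001, 0.237]
ft_force: [-0.2, 0.8, -0.2]
opening: 0.637
grip_force: 0.0
```

Request:
{"api": "arm_command", "payload": {
  "targets": [
    [0,0,0,0,0.2],
    [0,0,0,0,0.2],
    [0,0,0,0,0.2]
  ]
}}

```text
t: 3.7
eef_pos: [555.6, -126.2, 62.7]
tcp_rot: [3.142, 0.0, 0.237]
ft_force: [0.2, 0.7, 0.5]
opening: 0.384
grip_force: 0.0
```

Request:
{"api": "arm_command", "payload": {
  "targets": [
    [0,0,0,0,0],
    [0,0,0,0,0],
    [0,0,0,0,0],
    [0,0,0,0,0]
  ]
}}

```text
t: 4.1
eef_pos: [555.6, -126.2, 62.6]
tcp_rot: [3.142, -0.0, 0.237]
ft_force: [0.5, 0.6, 1.1]
opening: 0.336
grip_force: 29.8
```

Request:
{"api": "arm_command", "payload": {
  "targets": [
    [0,0,-6,0,0],
    [0,0,-20,0,0],
    [0,0,-45,0,0],
    [0,0,-80,0,0],
    [0,0,-120,0,0]
  ]
}}

```text
t: 4.6
eef_pos: [555.0, -126.1, 183.4]
tcp_rot: [-3.141, 0.002, 0.237]
ft_force: [0.8, 0.3, 0.1]
opening: 0.333
grip_force: 29.8
```

Request:
{"api": "arm_command", "payload": {
  "targets": [
    [0,0,-30,0,0],
    [0,0,-50,0,0],
    [0,0,-57,0,0],
    [0,0,-57,0,0],
    [0,0,-57,0,0]
  ]
}}

```text
t: 5.1
eef_pos: [555.1, -126.1, 238.5]
tcp_rot: [-3.141, 0.001, 0.237]
ft_force: [0.3, 0.3, -1.3]
opening: 0.332
grip_force: 29.8
```

Run:
```python
from h import *
c=load('w1'); t=load('top0'); s=load('side0')
w=save('wrist','w3');print(w['s']['eef_pos'],w['s']['grip_force'])
def blob(cc,lo,hi,u0,u1,v0,v1,n):
    im=cc['frame'][v0:v1,u0:u1].astype(int); r,g,b=im[...,0],im[...,1],im[...,2]
    m=((r-b>20)&(r>g*1.25)&(r<190)).astype(np.uint8)
    k,l,st,ce=cv2.connectedComponentsWithStats(m); 
    i=1+st[1:,4].argmax(); print(n,ce[i]+[u0,v0],st[i]); return ce[i]+[u0,v0]
a=blob(c,0,0,20,90,90,160,'w1'); print(onz(c,a,71).round(1))
a=blob(s,0,0,265,310,265,305,'side'); print(onz(s,a,71).round(1))
a=blob(t,0,0,240,290,220,270,'top'); print(onz(t,a,71).round(1))
# knob / collar
print('knob', onz(t,(220+190/4.8,200+392/4.8),30), 'centre', onz(t,(220+192/4.8,200+215/4.8),60))
for uv in ((160,110),(198,320)): print('handle foot',onz(t,(220+uv[0]/4.8,200+uv[1]/4.8),70).round(1))
for uv in ((163,138),(183,246)): print('grip end',onz(t,(220+uv[0]/4.8,200+uv[1]/4.8),150).round(1))
```

```text
[ 555.14686029 -126.07424112  238.5299025 ] 29.833378493785858
w1 [ 53.23538961 123.14366883] [  12   14   43   39 1232]
[556.8 134.1  71. ]
side [286.72839506 284.96296296] [ 15  13  14  15 162]
[555.  136.7  71. ]Traceback (most recent call last):
  File "<stdin>", line 11, in <module>
  File "<stdin>", line 8, in blob
ValueError: attempt to get argmax of an empty sequence
```

Request:
{"api": "arm_command", "payload": {
  "targets": [
    [9,-22,0,-8,0],
    [19,-44,0,-16,0],
    [28,-66,0,-24,0],
    [38,-89,0,-32,0],
    [47,-111,0,-40,0]
  ]
}}

```text
t: 5.65
eef_pos: [575.1, -6.2, 238.2]
tcp_rot: [-3.14, 0.001, 0.941]
ft_force: [0.4, -0.2, -1.3]
opening: 0.336
grip_force: 29.8
```

Request:
{"api": "arm_command", "payload": {
  "targets": [
    [0,0,0,-8,0],
    [0,0,0,-16,0],
    [0,0,0,-24,0],
    [0,0,0,-32,0],
    [0,0,0,-40,0]
  ]
}}

```text
t: 6.15
eef_pos: [574.9, -7.2, 238.2]
tcp_rot: [-3.139, -0.0, 1.639]
ft_force: [0.1, 0.2, -1.0]
opening: 0.335
grip_force: 29.8
```

Request:
{"api": "arm_command", "payload": {
  "targets": [
    [0,0,0,-4,0],
    [0,0,0,-4,0],
    [0,0,0,-4,0]
  ]
}}

```text
t: 6.45
eef_pos: [575.1, -7.3, 238.8]
tcp_rot: [-3.14, -0.0, 1.7]
ft_force: [0.2, 0.2, -0.8]
opening: 0.338
grip_force: 29.8
```

Run:
```python
from h import *
c=save('wrist','w4'); print(c['s']['t'],c['s']['eef_pos'],c['s']['tcp_rot'])
```

```text
6.45 [575.07967523  -7.26320761 238.76123993] [-3.14019764e+00 -2.70740827e-04  1.70032186e+00]
```

View pics/w4.png

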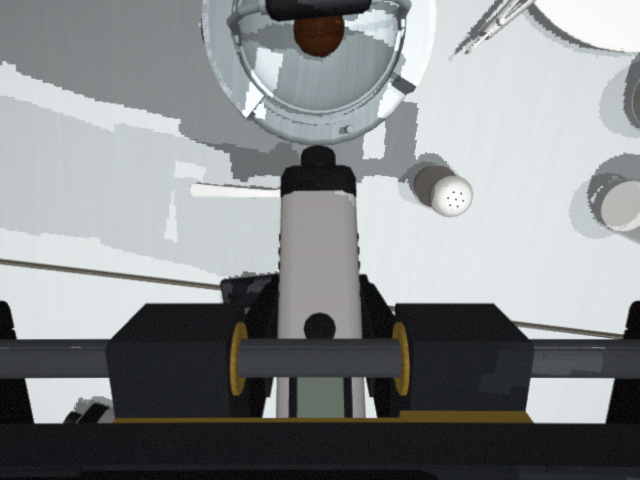

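The thermometer is held straight with its lens tip at (318,152). The meatball is ahead at about (320,31), half under the grip bar, which runs almost horizontally.

Run:
```python
from h import *
c=load('w4'); s=c['s'];y=s['tcp_rot'][2];e=s['eef_pos']
R=np.array([[np.cos(y),np.sin(y)],[np.sin(y),-np.cos(y)]])
im=c['frame'][20:60,285:355].astype(int);m=(im[...,0]-im[...,2]>20);v,u=np.nonzero(m)
print('blob',u.min()+285,u.max()+285,v.min()+20,v.max()+20)
for uv in ((319.5,31),(319.5,33)): p=onz(c,uv,71);print(p.round(1),(R@(p[:2]-e[:2])).round(1))
h=np.array([np.cos(y),np.sin(y)])
L=np.r_[e[:2]+62*h,e[2]+19-42]; print('lens model',L,proj(c,L))
print('lens from px',(R@(onz(c,(318,152),L[2]+6)[:2]-e[:2])).round(1))
g=lambda uv,z:onz(c,uv,z)
a,b=g((266,20),131),g((369,11),131);print('bar low edge',a,b,np.arctan2(b[1]-a[1],b[0]-a[0]))
# collar/outer: warmer base outline
```

```text
blob 294 343 20 55
[557.2 132.3  71. ] [140.7   0.3]
[557.3 131.   71. ] [139.4   0.3]
lens model [567.07152795  54.21743631 215.76123993] [318.81965956 150.22420875]
lens from px [61.6 -0.4]
bar low edge [525.7565531  122.12514801 131.        ] [587.03716423 134.9524249  131.        ] 0.20634112943250654
```

Request:
{"api": "arm_command", "payload": {
  "targets": [
    [-2,0,15,0,0],
    [-2,0,40,0,0],
    [-2,0,65,0,0],
    [-2,0,80,0,0],
    [-2,0,87,0,0]
  ]
}}

```text
t: 7.0
eef_pos: [575.0, -9.2, 151.0]
tcp_rot: [-3.139, -0.001, 1.701]
ft_force: [-0.3, 0.3, -0.1]
opening: 0.336
grip_force: 29.8
```

Request:
{"api": "arm_command", "payload": {
  "targets": [
    [0,0,0,0,0],
    [0,0,0,0,0],
    [0,0,0,0,0]
  ]
}}

```text
t: 7.3
eef_pos: [575.9, -9.3, 153.5]
tcp_rot: [3.14, 0.001, 1.703]
ft_force: [-0.1, 0.2, -0.5]
opening: 0.334
grip_force: 29.8
```

Run:
```python
from h import *
c=save('wrist','w5'); s=c['s'];y=s['tcp_rot'][2];e=s['eef_pos'];print(s['t'],e,s['tcp_rot'])
h=np.array([np.cos(y),np.sin(y)])
for d in (80,100,120):print(d,proj(c,np.r_[e[:2]+(62+d*.819)*h,e[2]+19-42-d*.5736]))
sd=save('side','s5')
cv2.imwrite('pics/w5s.png',np.hstack([c['frame'][0:300,180:480],cv2.resize(sd['frame'][210:350,210:370],None,fx=2.14,fy=2.14)[:300]])[:,:,::-1])
```

```text
7.3 [575.93988398  -9.31418802 153.49250637] [3.14020751e+00 5.02406005e-04 1.70250366e+00]
80 [318.49123914  16.53623284]
100 [318.44919392 -12.02956729]
120 [318.40942808 -39.00675417]
```

View pics/w5s.png

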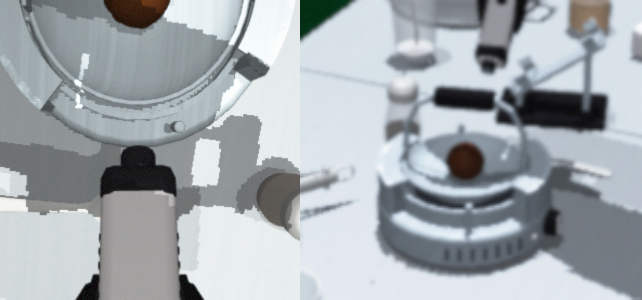

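The lens is in line with the meatball laterally (318 against 317), it sits about 10 cm away, and it clears the collar and handle. I'm holding still.

Request:
{"api": "arm_command", "payload": {
  "targets": [
    [0,0,0,0,0],
    [0,0,0,0,0],
    [0,0,0,0,0],
    [0,0,0,0,0],
    [0,0,0,0,0]
  ]
}}

```text
t: 7.9
eef_pos: [575.5, -9.3, 152.6]
tcp_rot: [-3.142, 0.0, 1.703]
ft_force: [-0.1, 0.5, -1.1]
opening: 0.333
grip_force: 29.8
```

Request:
{"api": "arm_command", "payload": {
  "targets": [
    [0,0,0,0,0],
    [0,0,0,0,0],
    [0,0,0,0,0],
    [0,0,0,0,0],
    [0,0,0,0,0]
  ]
}}

```text
t: 8.4
eef_pos: [575.5, -9.3, 152.6]
tcp_rot: [-3.142, 0.0, 1.703]
ft_force: [0.2, -0.3, -1.2]
opening: 0.335
grip_force: 29.8
```

Request:
{"api": "arm_command", "payload": {
  "targets": [
    [0,0,0,0,0],
    [0,0,0,0,0],
    [0,0,0,0,0],
    [0,0,0,0,0],
    [0,0,0,0,0]
  ]
}}

```text
t: 8.9
eef_pos: [575.6, -9.2, 152.6]
tcp_rot: [3.142, 0.0, 1.703]
ft_force: [0.7, 0.5, -0.5]
opening: 0.337
grip_force: 29.8
```

Request:
{"api": "arm_command", "payload": {
  "targets": [
    [0,0,0,0,0],
    [0,0,0,0,0],
    [0,0,0,0,0],
    [0,0,0,0,0],
    [0,0,0,0,0]
  ]
}}

```text
t: 9.4
eef_pos: [575.5, -9.2, 152.6]
tcp_rot: [-3.142, 0.0, 1.703]
ft_force: [-0.0, -0.3, -0.8]
opening: 0.34
grip_force: 29.8
```

Request:
{"api": "arm_command", "payload": {
  "targets": [
    [0,0,0,0,0],
    [0,0,0,0,0],
    [0,0,0,0,0],
    [0,0,0,0,0],
    [0,0,0,0,0]
  ]
}}

```text
t: 9.9
eef_pos: [575.6, -9.3, 152.6]
tcp_rot: [3.142, 0.0, 1.703]
ft_force: [0.7, -0.3, -2.4]
opening: 0.336
grip_force: 29.8
```

Request:
{"api": "arm_command", "payload": {
  "targets": [
    [0,0,-15,0,0],
    [0,0,-40,0,0],
    [0,0,-65,0,0],
    [0,0,-80,0,0],
    [0,0,-87,0,0]
  ]
}}

```text
t: 10.4
eef_pos: [575.9, -9.3, 241.1]
tcp_rot: [3.14, 0.001, 1.703]
ft_force: [0.3, -0.9, -1.8]
opening: 0.337
grip_force: 29.8
```

Request:
{"api": "arm_command", "payload": {
  "targets": [
    [0,0,0,8,0],
    [0,0,0,16,0],
    [0,0,0,24,0],
    [0,0,0,32,0],
    [0,0,0,40,0]
  ]
}}

```text
t: 10.9
eef_pos: [575.3, -9.2, 238.9]
tcp_rot: [-3.141, 0.001, 0.999]
ft_force: [0.2, -0.6, -1.5]
opening: 0.336
grip_force: 29.8
```

Request:
{"api": "arm_command", "payload": {
  "targets": [
    [0,0,0,8,0],
    [0,0,0,16,0],
    [0,0,0,24,0],
    [0,0,0,32,0],
    [0,0,0,40,0]
  ]
}}

```text
t: 11.4
eef_pos: [575.3, -9.2, 238.9]
tcp_rot: [-3.141, 0.001, 0.301]
ft_force: [-1.0, -0.2, -1.2]
opening: 0.337
grip_force: 29.8
```

Request:
{"api": "arm_command", "payload": {
  "targets": [
    [0,0,0,4,0],
    [0,0,0,4,0],
    [0,0,0,4,0],
    [0,0,0,4,0]
  ]
}}

```text
t: 11.8
eef_pos: [575.5, -9.3, 239.4]
tcp_rot: [-3.142, 0.0, 0.238]
ft_force: [-0.3, -0.0, -1.4]
opening: 0.335
grip_force: 29.8
```

Request:
{"api": "arm_command", "payload": {
  "targets": [
    [-9,20,0,0,0],
    [-20,50,0,0,0],
    [-36,85,0,0,0],
    [-44,103,0,0,0],
    [-46.5,109,0,0,0]
  ]
}}

```text
t: 12.3
eef_pos: [555.5, -127.8, 239.5]
tcp_rot: [3.141, 0.0, 0.236]
ft_force: [-1.1, -0.1, -1.5]
opening: 0.335
grip_force: 29.8
```

Request:
{"api": "arm_command", "payload": {
  "targets": [
    [0,0,0,0,0],
    [0,0,0,0,0],
    [0,0,0,0,0]
  ]
}}

```text
t: 12.6
eef_pos: [556.1, -125.1, 239.6]
tcp_rot: [-3.142, -0.0, 0.238]
ft_force: [0.0, 0.5, -1.3]
opening: 0.336
grip_force: 29.8
```

Request:
{"api": "arm_command", "payload": {
  "targets": [
    [0,0,0,0,0]
  ]
}}

```text
t: 12.7
eef_pos: [556.0, -125.2, 239.6]
tcp_rot: [-3.142, 0.0, 0.238]
ft_force: [-0.2, -0.1, -0.9]
opening: 0.337
grip_force: 29.8
```

Request:
{"api": "arm_command", "payload": {
  "targets": [
    [-1,1,30,0,0],
    [-1,1,70,0,0],
    [-1,1,105,0,0],
    [-1,1,130,0,0],
    [-1,1,145,0,0]
  ]
}}

```text
t: 13.2
eef_pos: [554.6, -126.5, 92.6]
tcp_rot: [-3.14, 0.002, 0.238]
ft_force: [0.6, -0.8, -0.8]
opening: 0.334
grip_force: 29.8
```

Request:
{"api": "arm_command", "payload": {
  "targets": [
    [0,0,8,0,0],
    [0,0,16,0,0],
    [0,0,23,0,0],
    [0,0,28,0,0],
    [0,0,30,0,0]
  ]
}}

```text
t: 13.7
eef_pos: [555.2, -127.3, 64.5]
tcp_rot: [3.141, -0.0, 0.237]
ft_force: [0.5, -0.2, -2.4]
opening: 0.337
grip_force: 29.8
```

Request:
{"api": "arm_command", "payload": {
  "targets": [
    [0,0,1,0,0],
    [0,0,1,0,0],
    [0,0,1,0,0]
  ]
}}

```text
t: 14.0
eef_pos: [555.3, -127.4, 63.9]
tcp_rot: [3.141, -0.0, 0.237]
ft_force: [-0.9, 0.1, -1.1]
opening: 0.331
grip_force: 29.8
```

Request:
{"api": "arm_command", "payload": {
  "targets": [
    [0,0,1,0,0],
    [0,0,1,0,0]
  ]
}}

```text
t: 14.2
eef_pos: [555.5, -127.4, 62.9]
tcp_rot: [3.141, -0.001, 0.237]
ft_force: [1.1, -0.1, 1.2]
opening: 0.335
grip_force: 29.8
```

Request:
{"api": "arm_command", "payload": {
  "targets": [
    [0,0,0,0,0.4],
    [0,0,0,0,0.5],
    [0,0,0,0,0.7],
    [0,0,0,0,0.9],
    [0,0,0,0,0.9]
  ]
}}

```text
t: 14.7
eef_pos: [555.2, -127.3, 62.6]
tcp_rot: [3.142, 0.0, 0.237]
ft_force: [0.8, -0.6, -0.6]
opening: 0.681
grip_force: 0.0
```

Request:
{"api": "arm_command", "payload": {
  "targets": [
    [0,0,0,0,0.9],
    [0,0,0,0,0.9],
    [0,0,0,0,0.9],
    [0,0,0,0,0.9]
  ]
}}

```text
t: 15.1
eef_pos: [555.2, -127.3, 62.6]
tcp_rot: [3.141, 0.0, 0.237]
ft_force: [-0.0, -0.3, 0.4]
opening: 0.895
grip_force: 0.0
```

Now I lift clear to z≈300 and take a close look to check the seating.

Request:
{"api": "arm_command", "payload": {
  "targets": [
    [0,0,-15,0,0.9],
    [0,0,-50,0,0.9],
    [0,0,-100,0,0.9],
    [0,0,-150,0,0.9],
    [0,0,-200,0,0.9]
  ]
}}

```text
t: 15.6
eef_pos: [554.7, -127.2, 264.7]
tcp_rot: [3.142, 0.0, 0.237]
ft_force: [0.7, -0.2, -0.6]
opening: 0.901
grip_force: 0.0
```

Request:
{"api": "arm_command", "payload": {
  "targets": [
    [0,0,-40,0,0.9],
    [0,0,-60,0,0.9],
    [0,0,-71,0,0.9],
    [0,0,-71,0,0.9],
    [0,0,-71,0,0.9]
  ]
}}

```text
t: 16.1
eef_pos: [554.8, -127.2, 332.3]
tcp_rot: [-3.141, 0.002, 0.237]
ft_force: [-0.2, -0.0, -1.0]
opening: 0.898
grip_force: 0.0
```

Run:
```python
from h import *
c=save('wrist','w6'); s=c['s'];y=s['tcp_rot'][2];e=s['eef_pos'];print(s['t'],e,s['tcp_rot'])
a=load('w1')
A=cv2.resize(a['frame'][90:260,240:380],None,fx=2.8,fy=2.8);B=cv2.resize(c['frame'][90:260,240:380],None,fx=2.8,fy=2.8)
cv2.imwrite('pics/cmp.png',np.hstack([A,B])[:,:,::-1])
```

```text
16.1 [ 554.82929779 -127.20014679  332.25961894] [-3.14061665e+00  1.60823999e-03  2.36646334e-01]
```

View pics/cmp.png

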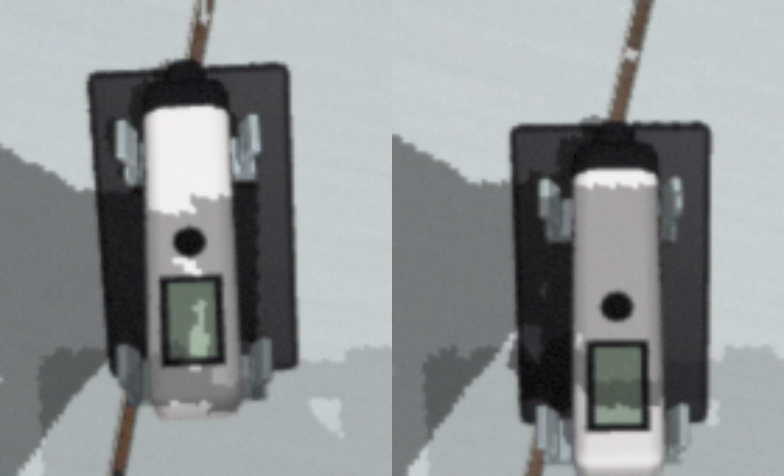

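The thermometer lies in both saddles with its nose at the stop, as it was at the start. Next I go over the dish handle.

Request:
{"api": "arm_command", "payload": {
  "targets": [
    [8,-30,0,0,0.9],
    [18,-75,10,0,0.9],
    [30,-122,20,0,0.9],
    [41,-168,30,0,0.9],
    [51,-210,45,0,0.9]
  ]
}}

```text
t: 16.65
eef_pos: [555.0, 90.8, 287.2]
tcp_rot: [-3.141, 0.001, 0.237]
ft_force: [0.6, 0.7, -0.8]
opening: 0.903
grip_force: 0.0
```

Request:
{"api": "arm_command", "payload": {
  "targets": [
    [8,-33,10,1.8,0.9],
    [10.5,-43,15,1.8,0.9],
    [10.5,-45,15,1.8,0.9],
    [10.5,-45,15,1.8,0.9],
    [10.5,-45,15,1.8,0.9]
  ]
}}

```text
t: 17.15
eef_pos: [555.4, 133.7, 273.8]
tcp_rot: [3.141, -0.0, 0.204]
ft_force: [1.1, -0.2, 0.3]
opening: 0.903
grip_force: 0.0
```

Run:
```python
from h import *
c=save('wrist','w7'); s=c['s'];print(s['t'],s['eef_pos'],s['tcp_rot'],s['joints'].round(2))
```

```text
17.15 [555.42053564 133.72681197 273.84820957] [ 3.14124541e+00 -2.85846101e-04  2.04193565e-01] [ 0.12  0.36  1.61 -0.    1.17  1.49]
```

View pics/w7.png

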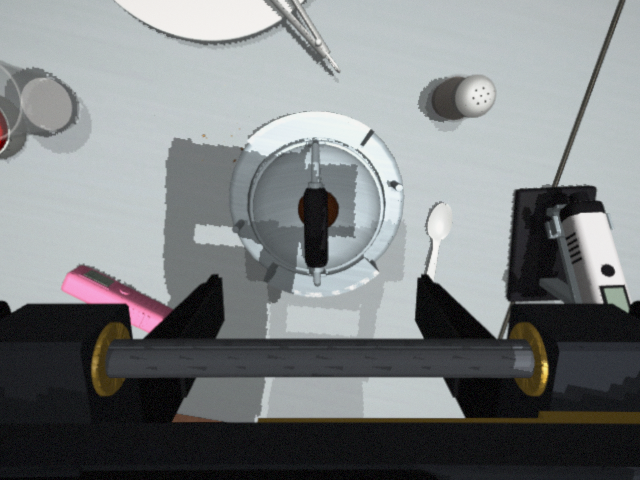

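The handle bar is at (316,226), running from (316,183) to (316,268), straight along the tool's x axis. The meatball is under it at (320,209). The clip ends show at (368,137), (270,272) and (375,265).

Run:
```python
from h import *
c=load('w7'); s=c['s'];y=s['tcp_rot'][2];e=s['eef_pos']
R=np.array([[np.cos(y),np.sin(y)],[np.sin(y),-np.cos(y)]])
T=lambda uv,z:(R@(onz(c,uv,z)[:2]-e[:2])).round(1)
print('bar top z151',T((305,190),151),T((328,190),151),T((303,265),151),T((329,265),151),T((316,183),151),T((316,269),151))
im=c['frame'][170:240,290:350].astype(int);m=(im[...,0]-im[...,2]>25);v,u=np.nonzero(m)
print('ball px',u.min()+290,u.max()+290,v.min()+170,v.max()+170)
print('ball',T((u.max()+290-17,(v.min()+v.max())/2+170),71))
print('collar outer',T((232,200),57),T((403,200),57),T((318,110),57),T((318,296),57))
for n,uv in (('c1',(368,137)),('c2',(270,272)),('c3',(375,265))):
    p=onz(c,uv,73);print(n,p.round(1),np.degrees(np.arctan2(p[1]-134,p[0]-556)).round(1),np.hypot(p[1]-134,p[0]-556))
g=cv2.Canny(c['frame'],60,150)
cv2.imwrite('pics/w7z.png',cv2.resize(c['frame'][100:300,220:420],None,fx=3,fy=3,interpolation=cv2.INTER_CUBIC)[:,:,::-1])
```

```text
bar top z151 [30.4 -8.8] [30.4  7.6] [-26.  -10.9] [-26.    8.6] [35.4 -0.9] [-29.2  -1.1]
ball px 299 337 194 224
ball [0.9 2.1]
collar outer [  6.9 -81.2] [ 6.7 80.8] [88.2  0.4] [-91.1   0. ]
c1 [628.1 103.8  73. ] -22.7 78.13099728772428
c2 [487.8 166.3  73. ] 154.7 75.4471732029928
c3 [514.8  70.   73. ] -122.8 76.15744993078044
```

View pics/w7z.png

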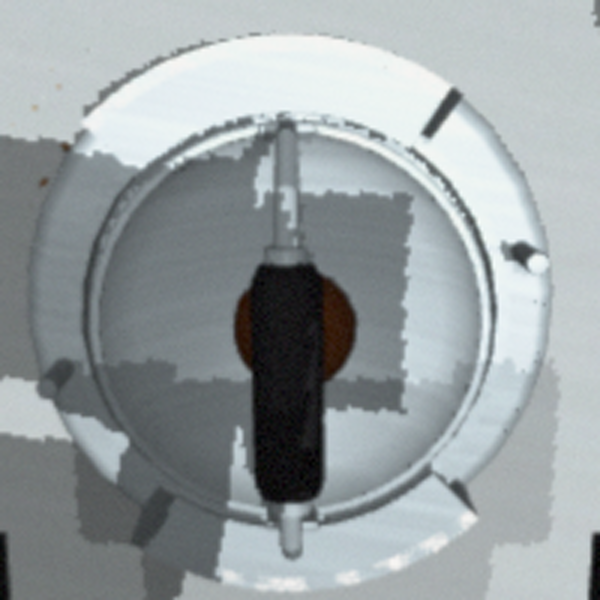

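The crop shows the bar centred over the dish with the meatball in the middle. The clips are over the +x and -x sides and the pins are clear. I'm descending on the handle and gripping.

Request:
{"api": "arm_command", "payload": {
  "targets": [
    [1,-0.5,30,0.5,0.9],
    [2,-0.7,70,0.5,0.9],
    [2,-0.7,110,0.5,0.9],
    [2,-0.7,140,0.5,0.9],
    [2,-0.7,152,0.5,0.9]
  ]
}}

```text
t: 17.7
eef_pos: [556.2, 134.9, 119.4]
tcp_rot: [-3.141, 0.003, 0.195]
ft_force: [0.3, -0.1, 0.5]
opening: 0.898
grip_force: 0.0
```

Request:
{"api": "arm_command", "payload": {
  "targets": [
    [0,0,0,0,0.6],
    [0,0,0,0,0.5],
    [0,0,0,0,0.4],
    [0,0,0,0,0.35],
    [0,0,0,0,0.3]
  ]
}}

```text
t: 18.2
eef_pos: [557.3, 136.2, 122.5]
tcp_rot: [3.141, -0.001, 0.197]
ft_force: [-0.0, 0.6, -0.2]
opening: 0.539
grip_force: 0.0
```

Request:
{"api": "arm_command", "payload": {
  "targets": [
    [0,0,0,0,0.3],
    [0,0,0,0,0.28],
    [0,0,0,0,0.25],
    [0,0,0,0,0.22],
    [0,0,0,0,0.2]
  ]
}}

```text
t: 18.7
eef_pos: [557.0, 136.1, 121.6]
tcp_rot: [3.141, 0.0, 0.197]
ft_force: [0.0, -0.6, -0.6]
opening: 0.214
grip_force: 0.1
```

Request:
{"api": "arm_command", "payload": {
  "targets": [
    [0,0,0,0,0.18],
    [0,0,0,0,0.15],
    [0,0,0,0,0],
    [0,0,0,0,0],
    [0,0,0,0,0]
  ]
}}

```text
t: 19.2
eef_pos: [556.9, 136.1, 121.5]
tcp_rot: [3.142, 0.0, 0.196]
ft_force: [-0.5, 1.1, -2.6]
opening: 0.188
grip_force: 30.0
```

Request:
{"api": "arm_command", "payload": {
  "targets": [
    [0,0,0,-0.5,0],
    [0,0,0,-1.5,0],
    [0,0,0,-3,0],
    [0,0,0,-5,0],
    [0,0,0,-7,0]
  ]
}}

```text
t: 19.7
eef_pos: [556.9, 136.0, 121.5]
tcp_rot: [3.142, 0.0, 0.322]
ft_force: [-0.3, -0.5, -2.8]
opening: 0.19
grip_force: 30.0
```

Request:
{"api": "arm_command", "payload": {
  "targets": [
    [0,0,0,-2,0],
    [0,0,0,-4,0],
    [0,0,0,-6,0],
    [0,0,0,-8,0],
    [0,0,0,-10,0]
  ]
}}

```text
t: 20.2
eef_pos: [556.9, 136.0, 121.5]
tcp_rot: [3.142, 0.0, 0.496]
ft_force: [-0.1, -0.2, -3.6]
opening: 0.187
grip_force: 30.0
```

```bash
python3 -c "
from h import *
s=env.state();print(s['eef_pos'],s['ft_force'],s['moment'],s['opening'])"
```

```text
[556.90764512 136.02175205 121.48354176] [-0.13274505 -0.22385652 -3.63532304] [-0.01585639 -0.04276722 -0.02083466] 0.18686895460946634
```

The wrist reads about -3 N, so I may be carrying the dish's weight. I'll lower it a little so that it surely stays down.

Request:
{"api": "arm_command", "payload": {
  "targets": [
    [0,0,0.3,0,0],
    [0,0,0.6,0,0],
    [0,0,0.6,0,0],
    [0,0,0.6,0,0],
    [0,0,0.6,0,0]
  ]
}}

```text
t: 20.7
eef_pos: [557.1, 136.1, 121.5]
tcp_rot: [3.141, -0.0, 0.493]
ft_force: [-1.7, 0.3, 6.3]
opening: 0.189
grip_force: 30.0
```

Request:
{"api": "arm_command", "payload": {
  "targets": [
    [0,0,0,0,0],
    [0,0,0,0,0]
  ]
}}

```text
t: 20.9
eef_pos: [557.1, 136.1, 121.5]
tcp_rot: [3.141, -0.0, 0.493]
ft_force: [-2.9, 0.3, 5.5]
opening: 0.184
grip_force: 30.0
```

Request:
{"api": "arm_command", "payload": {
  "targets": [
    [0,0,0,-1,0],
    [0,0,0,-3,0],
    [0,0,0,-5.5,0],
    [0,0,0,-8,0],
    [0,0,0,-10.5,0]
  ]
}}

```text
t: 21.4
eef_pos: [557.4, 136.1, 121.5]
tcp_rot: [3.141, -0.001, 0.678]
ft_force: [0.2, 0.9, 4.7]
opening: 0.188
grip_force: 30.0
```

Request:
{"api": "arm_command", "payload": {
  "targets": [
    [0,0,0,-2.5,0],
    [0,0,0,-5,0],
    [0,0,0,-7.5,0],
    [0,0,0,-10,0],
    [0,0,0,-12.5,0]
  ]
}}

```text
t: 21.9
eef_pos: [557.4, 136.1, 121.5]
tcp_rot: [3.141, -0.001, 0.896]
ft_force: [-0.3, 0.4, 3.9]
opening: 0.187
grip_force: 30.0
```

Request:
{"api": "arm_command", "payload": {
  "targets": [
    [0,0,0,-2.5,0],
    [0,0,0,-5,0],
    [0,0,0,-7.5,0],
    [0,0,0,-10,0],
    [0,0,0,-12.5,0]
  ]
}}

```text
t: 22.4
eef_pos: [557.4, 136.1, 121.5]
tcp_rot: [3.14, -0.001, 1.114]
ft_force: [0.0, -0.2, 5.0]
opening: 0.187
grip_force: 30.0
```

Request:
{"api": "arm_command", "payload": {
  "targets": [
    [0,0,0,-2.5,0],
    [0,0,0,-5,0],
    [0,0,0,-7.5,0],
    [0,0,0,-10,0],
    [0,0,0,-12.5,0]
  ]
}}

```text
t: 22.9
eef_pos: [557.4, 136.1, 121.5]
tcp_rot: [3.14, -0.0, 1.332]
ft_force: [0.6, -0.1, 4.2]
opening: 0.188
grip_force: 30.0
```

```bash
python3 -c "
from h import *
s=env.state();print(s['eef_pos'],s['ft_force'],s['moment'],s['opening'])"
```

```text
[557.44615117 136.12748806 121.46712405] [ 0.61886489 -0.11951664  4.23695387] [-0.00553857  0.08048858 -0.10742212] 0.1884932360005115
```

Request:
{"api": "arm_command", "payload": {
  "targets": [
    [0,0,0,-2.5,0],
    [0,0,0,-5,0],
    [0,0,0,-7.5,0],
    [0,0,0,-9.5,0],
    [0,0,0,-11,0]
  ]
}}

```text
t: 23.4
eef_pos: [557.4, 136.1, 121.5]
tcp_rot: [3.14, -0.0, 1.524]
ft_force: [-0.2, 0.4, 5.7]
opening: 0.189
grip_force: 30.0
```

Request:
{"api": "arm_command", "payload": {
  "targets": [
    [0,0,0,-2,0],
    [0,0,0,-3.5,0],
    [0,0,0,-4.5,0],
    [0,0,0,-5,0],
    [0,0,0,-5,0]
  ]
}}

```text
t: 23.9
eef_pos: [557.4, 136.1, 121.5]
tcp_rot: [3.14, -0.0, 1.61]
ft_force: [-0.0, -0.4, 5.4]
opening: 0.189
grip_force: 30.0
```

Run:
```python
from h import *
s=env.state();print(s['eef_pos'],s['tcp_rot'],s['ft_force'],s['moment'])
sd=save('side','s8');c=save('wrist','w8')
A=cv2.resize(sd['frame'][230:350,220:350],None,fx=3,fy=3)
B=cv2.resize(c['frame'][0:300,170:470],(360,360))
cv2.imwrite('pics/v8.png',np.hstack([A,B])[:,:,::-1])
def blob(cc):
    im=cc['frame'][265:305,265:310].astype(int);m=(im[...,0]-im[...,2]>20)&(im[...,0]>im[...,1]*1.25);v,u=np.nonzero(m);return u.mean()+265,v.mean()+265
p=blob(sd);print(p,onz(sd,p,71), blob(load('side0')))
```

```text
[557.39835412 136.0721331  121.4525743 ] [ 3.14035830e+00 -1.12631992e-05  1.61015851e+00] [-0.00750419 -0.42603797  5.40710369] [-0.14892312  0.05605356 -0.0606911 ]
(np.float64(285.4375), np.float64(284.825)) [557.75253728 137.28308986  71.        ] (np.float64(286.7283950617284), np.float64(284.96296296296293))
```

The dish has turned 81° and the meatball is still centred by the side-view blob. I'm lifting gently.

Request:
{"api": "arm_command", "payload": {
  "targets": [
    [0,0,-0.5,0,0],
    [0,0,-1.5,0,0],
    [0,0,-3,0,0],
    [0,0,-5,0,0],
    [0,0,-7.5,0,0]
  ]
}}

```text
t: 24.5
eef_pos: [556.8, 136.1, 128.5]
tcp_rot: [-3.141, 0.0, 1.61]
ft_force: [-0.0, -0.5, -2.9]
opening: 0.187
grip_force: 30.0
```

Request:
{"api": "arm_command", "payload": {
  "targets": [
    [0,0,-3,0,0],
    [0,0,-6,0,0],
    [0,0,-9,0,0],
    [0,0,-12,0,0],
    [0,0,-15,0,0]
  ]
}}

```text
t: 25.0
eef_pos: [557.0, 136.1, 143.8]
tcp_rot: [3.142, 0.0, 1.61]
ft_force: [-0.3, 1.2, -2.6]
opening: 0.184
grip_force: 30.0
```

Free of the clips: the wrist carries only about 3 N, and the tool has risen 22 mm.

Request:
{"api": "arm_command", "payload": {
  "targets": [
    [0,0,-3.5,0,0],
    [0,0,-7.5,0,0],
    [0,0,-12,0,0],
    [0,0,-17,0,0],
    [0,0,-22,0,0]
  ]
}}

```text
t: 25.5
eef_pos: [557.0, 136.1, 166.0]
tcp_rot: [3.142, 0.0, 1.61]
ft_force: [0.4, -0.8, -1.9]
opening: 0.19
grip_force: 30.0
```

Request:
{"api": "arm_command", "payload": {
  "targets": [
    [0,0,-5,0,0],
    [0,0,-10,0,0],
    [0,0,-15,0,0],
    [0,0,-20,0,0],
    [0,0,-25,0,0]
  ]
}}

```text
t: 26.0
eef_pos: [557.0, 136.1, 190.9]
tcp_rot: [3.142, 0.0, 1.61]
ft_force: [-0.6, -0.7, -3.0]
opening: 0.186
grip_force: 30.0
```

Request:
{"api": "arm_command", "payload": {
  "targets": [
    [0,0,-5,0,0],
    [0,0,-10,0,0],
    [0,0,-15,0,0],
    [0,0,-20,0,0],
    [0,0,-25,0,0]
  ]
}}

```text
t: 26.5
eef_pos: [556.9, 136.1, 215.9]
tcp_rot: [-3.142, 0.0, 1.61]
ft_force: [-0.0, 0.1, -3.4]
opening: 0.188
grip_force: 30.0
```

Request:
{"api": "arm_command", "payload": {
  "targets": [
    [0,0,-5,0,0],
    [0,0,-10,0,0],
    [0,0,-14,0,0],
    [0,0,-17.5,0,0],
    [0,0,-20,0,0]
  ]
}}

```text
t: 27.0
eef_pos: [557.0, 136.1, 235.8]
tcp_rot: [3.141, 0.0, 1.61]
ft_force: [-0.5, 0.4, -3.3]
opening: 0.189
grip_force: 30.0
```

Request:
{"api": "arm_command", "payload": {
  "targets": [
    [0,0,-2,0,0],
    [0,0,-3,0,0],
    [0,0,-3.5,0,0],
    [0,0,-3.5,0,0],
    [0,0,-3.5,0,0]
  ]
}}

```text
t: 27.5
eef_pos: [556.9, 136.1, 238.9]
tcp_rot: [-3.141, 0.0, 1.61]
ft_force: [0.1, 0.3, -2.0]
opening: 0.188
grip_force: 30.0
```

Run:
```python
from h import *
s=env.state();print(s['t'],s['eef_pos'],s['tcp_rot'],s['ft_force'],s['moment'])
sd=save('side','s9');c=save('wrist','w9');t=save('top','t9')
A=cv2.resize(sd['frame'][190:340,210:360],(390,390))
B=cv2.resize(c['frame'][0:300,170:470],(390,390))
cv2.imwrite('pics/v9.png',np.hstack([A,B])[:,:,::-1])
```

```text
27.5 [556.90576665 136.0824943  238.87515337] [-3.14138745e+00  1.13826198e-04  1.61022437e+00] [ 0.08272131  0.2553821  -1.9701692 ] [-0.0436332  -0.11787433 -0.00563778]
```

View pics/v9.png

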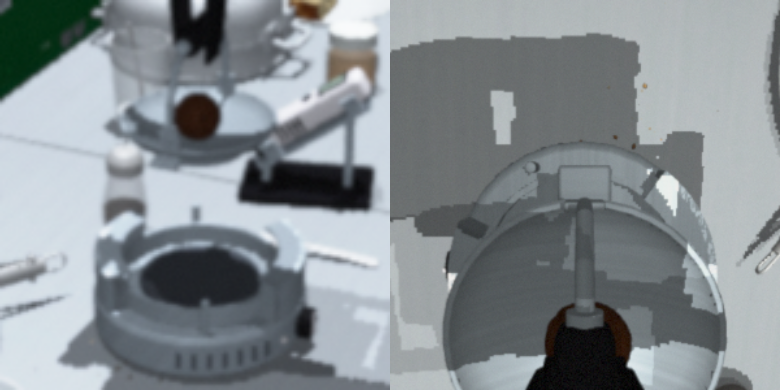

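The dish hangs level about 117 mm above its seat with the meatball in its middle (side crop (197,117)), and the thermometer lies in its rest. I'm handing in the job.

```bash
python3 -c "
from cell import env
print(env.job_done())"
```

```text
the job is handed in; nothing more can be done
None
```

The job is handed in with no verdict returned: the thermometer was held on the meatball for over two seconds at about 10 cm and laid back in its rest, and the dish, turned about 81° counterclockwise and lifted, is held level about 117 mm above its seat with the meatball in the middle.

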